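# Close the food processor and hold the pulse dial

## Robot

A 6-joint arm with a two-finger parallel gripper is mounted at the origin on the work surface. World frame = base frame: x ahead of the robot, y to its left, z up, the work surface at z = 0. Lengths are in m, angles in rad, forces in N, time in s.
With the tool pointing down it reaches from about 0.35 to 0.975 m from the base axis. Payload 4.9 kg.
Tool frame: the origin (TCP) lies at the very end of the fingers, on their centre line; the grasp point (between the pads) lies 19 mm behind it; x points along the fingers, y is the direction in which the jaws open and shut, and the axes are right-handed (so a half turn about x gives the same grasp; the last joint's range is limited). The gripper opens to 85 mm and grips with 20 to 120 N. Pads are 22 mm wide; open, the fingers measure 114 mm over their backs; the gripper's body (76 mm by 85 mm) begins 54 mm behind the grasp point. The pads swing forward as they close: fully open they stand 13 mm farther back than shut.
Start: joints at [-0.119, 0.053, 1.613, -0, 1.476, -0.119], TCP at [0.625, 0, 0.231] pointing down, gripper open.
Joint ranges: [-3.01, 3.01], [-1.01, 2.22], [0.06, 2.58], [-1.02, 4.17], [0.09, 2.62], [-3.14, 3.14]. Speed limits (rad/s): [2.57, 2.57, 3.14, 3.14, 3.14, 3.14].

## Interface

Orientations are given as a rotation vector (axis times angle).
In Python, from station import ctrl, get_image, calibration, finish_job, search_frame, cut_out, mark_of gives the robot as it stands. The module is installed in compiled form; this text tells all that it offers.
- The arm moves only by the tool arm_command, never from a script. Its argument "plan" is a list that holds one entry, the list of rows, each a list of 7 numbers: the shift along the tool's x, y, z in m, then the turn, a rotation vector about the tool's x, y, z in degrees, then the finger opening in m, from 0 to 0.0854. A call has 1 to 20 rows; each row shifts and turns the pose as measured when the row begins, along the tool's axes as they then stand; what a row does not reach is not made up. A row lasts 1/12 s, in which the tool goes at most 41.7 mm and 7.16 degrees, less where a joint would pass 70% of its speed; a pose out of reach is approached as far as the arm can. A call with a gripper value outside its range is refused whole. The fingers move at their own pace and stop on an object; "squeeze" is the grip in N (left out, the last holds). Time passes only in rows, so rows that do not move let the fingers close. It gives the time, the measured TCP pose, the force and the opening at its end, in the units of the state.
- ctrl.get_obs(): the state, without advancing time (a new reading comes with each control period).
- get_image(name): name is "scene" or "side" or "wrist"; returns the picture (400x640x3 uint8, red, green, blue); there is no depth.
- calibration(name): a dict with "fx", "fy", "cx", "cy" (pixels), "cam_to_world" (4x4, takes a point from camera to world coordinates); the wrist camera has in their place "hand_eye" (4x4, takes a point from camera to tool coordinates, whose origin is the TCP and whose axes are the tool frame's). Camera axes: x right, y down, z forward; pixel columns grow to the right and rows downward; lengths in m; the calibration is good to about 2 mm. A picture is of the moment at which its call begins: read the wrist's pose just before it. calibration takes no time and is no camera call.
- finish_job(): hands the job in, once; it reports no verdict.
Trained networks look in the newest picture that a camera, given by its name, has taken for a name from the list of things; names that differ only in an ending like _2 or _b are one class to them, and where a whole thing is asked for, a point or a joint stands for the part that bears it (a point fixed in the world has none). Each returns a list of dicts, best first, with "conf" (0 to 1); they miss things now and then, are a little off and sometimes report something else, mostly with a low value. They report only what shows in the picture. A call takes as long as a camera call. They do not tell look-alikes from the thing itself.
- search_frame(camera, thing): "at" ([x, y, z] in m, in the coordinates of the camera as it stood for that picture, good to about 4 mm: the middle of the surface that is visible of it).
- cut_out(camera, thing): "mask" (400x640 bool, what is visible of it).
- mark_of(camera, thing): "at" ([x, y, z] in m, in the coordinates of the camera as it stood for that picture, good to about 4 mm: a listed point, or the origin of a listed thing).
The state is a dict: "t": time; "q": joint angles; "dq": joint speeds; "effort": joint torques, N m; "tool_pos": TCP position; "tool_rot": TCP orientation; "contact_force": force on the tool from outside, world axes, zero at the start; "wrist_torque": the same for the moment, N m; "opening": finger opening in m.
Only numpy, scipy, OpenCV 4.12 (cv2) and the standard library are available. Lean on these libraries where they do the work, as an engineer would, in place of code of your own. Each camera call takes 0.05 s, during which the arm holds its last target. There are 200 camera calls.

## Task

The food processor's bowl is loaded with walnuts. Put the lid on the bowl, its orange tab in the slot of the motor housing, so that it sits down flat, and let go of it; only then turn the dial clockwise past its two running positions to the sprung pulse position (orange dot) and hold it there. Finish while still holding the dial at pulse with the gripper's fingers, as it springs back when let go, and leave the other things on the shelf undisturbed.

Things in the scene. Friction and masses are not known exactly. Their poses are not given: they have to be found in the camera images.
- processor: sage-green food processor, fixed and level, 150 x 248 mm. Origin on the shelf under its middle; x away from its front, z up. Clear bowl towards +y, motor housing towards -y: housing 120 mm (x) x 106 mm (y), flat top 172 mm above the shelf, its upright side 72 mm from the bowl's axis. A D-handle stands 35 mm out of the bowl wall towards -x+y, below the rim
- bowl_rim (a point): centre of the bowl's mouth at rim height, 160 mm above the shelf (12 mm below the housing's top); axes parallel to the processor's. Rim 130 mm across outside, walls 3 mm. Walnuts lie in the bowl, well below the rim
- slot (a point): middle of the slot for the lid's tab, at the level of the motor housing's top, 81 mm from the bowl's axis towards -y; axes parallel to the processor's. Slot 34 mm wide (x), 18 mm long (y), 20 mm deep, open at the top and towards the bowl, dark floor
- lid: loose dark grey lid, 130 to 220 g, lying upright. Origin: centre of its underside, z up. Spigot 118 mm across, 10 mm high (3 mm loose all round in the bowl); above it a 4 mm flange, 134 mm across, that lands on the rim: seated origin 10 mm below bowl_rim. Orange tab towards -y, 16 mm wide, ends 84 mm out; with axes parallel to bowl_rim's it drops into the slot with 9 mm side play
- lid_chute (a point): grip point on the lid: middle of the upright feed chute, 40 mm above the lid's origin and 18 mm towards +y of it; axes as the lid. Chute 30 mm thick along x, 44 mm along y, standing from 14 to 60 mm above the lid's origin; the white pusher on top (34 x 48 mm, part of the lid) reaches to 67 mm
- dial (a joint): rad, growing clockwise from above. 0 off (start; white ring), 0.436 first running position (one dot), 0.873 second (two dots), 1.309 pulse (orange dot), end stop 1.40. It stays where it clicks in at off, first and second (rests at about 0.84); from pulse it springs back to second. The clicks take up to 0.11 N m, holding at pulse 0.10 N m, at the end stop 0.15 N m
- dial_grip (a point): on the dial's upright axis on its bar grip, 26 mm above the housing's top (198 mm above the shelf), 130 mm from the bowl's axis towards -y. Turns with the dial: x runs along the bar to the red pointer line. At off x is 0.654 rad counter-clockwise (from above) of the processor's x, at pulse 0.655 rad clockwise of it
- dial_knob: white knob that turns with joint dial: disc 48 mm across, its top 6 mm above the housing's top, on it an upright bar 46 mm long, 12 mm thick, from 6 to 36 mm above the housing's top. Origin on the axis at the housing's top; x along the bar to the red pointer line
- jar: bystander: glass jar with brass-coloured twist cap, 74 mm across, 114 mm high; origin at the centre of its underside
- pot: bystander: small blue ceramic pot, 90 mm across, 85 mm high; origin at the centre of its underside
- peg: bystander: wooden clothes peg lying on the shelf, 74 x 14 x 10 mm; origin at the centre of its underside
- dustpan: bystander: red plastic dustpan lying behind the work, pan 200 x 220 mm, 53 mm high, with a 130 mm handle towards its +x; origin under the middle of the pan's -y side (the side nearest the robot)
Not all that is in view belongs to the job. Leave any red look-alike of the lid alone.

How it is judged:
By the outcome, as a careful person would: the job done as asked, in the order asked, and still so for the second after the job is handed in, while the arm keeps its last pose, push and grip.
It also fails if it takes over 51 s, if anything falls off the work surface, if the arm or the gripper's body presses on something with over 40 N, if the wrist force passes 120 N, or if a joint passes its speed limit or range.

## Working session

There is one attempt and no reset: what is moved stays moved. The work goes in short steps, Python scripts to look and compute and a tool call to move; the robot and the scene stay as the last step left them, time stands still between calls to the robot, and variables do not carry over. Pictures are saved under pics/ and viewed, about 8 in all and at most 12, crops included, and the job is handed in when it is done.

Besides the shell and the picture viewer there is one more tool, called after "Request:" as name([rows], argument=value, ...), one row to a line, values as JSON. arm_command: Moves the arm, as the interface text tells. Its arguments: {"type":"object","properties":{"plan":{"type":"array","items":{"type":"array","items":{"type":"array","items":{"type":"number"}}}},"squeeze":{"type":"number"}},"required":["plan"]}

```bash
mkdir -p pics; cat > h.py <<'E'
import numpy as np, cv2
from scipy.spatial.transform import Rotation as R
from station import ctrl,get_image,calibration,finish_job,search_frame,cut_out,mark_of
def T():
    o=ctrl.get_obs(); M=np.eye(4); M[:3,:3]=R.from_rotvec(o['tool_rot']).as_matrix(); M[:3,3]=o['tool_pos']; return M
def c2w(n):
    c=calibration(n); return c['cam_to_world'] if n!='wrist' else T()@c['hand_eye']
def snap(n,f):
    M=c2w(n); im=get_image(n); cv2.imwrite(f'pics/{f}.png',im[...,::-1]); return im,np.array(M)
def W(M,p): return (M@np.r_[p,1])[:3]
def proj(n,M,p):
    c=calibration(n); q=np.linalg.inv(M)@np.r_[p,1]; return np.array([c['fx']*q[0]/q[2]+c['cx'],c['fy']*q[1]/q[2]+c['cy']])
E
python3 - <<'E'
from h import *
np.set_printoptions(precision=4,suppress=True)
ims=[]
for n in ['scene','side','wrist']:
    im,M=snap(n,n+'0'); ims.append(im)
    for th in ['lid','lid_chute','bowl_rim','slot','dial_grip','dial_knob','processor']:
        for d in mark_of(n,th)[:2]:
            print(n,th,round(d['conf'],2),W(M,d['at']),proj(n,M,W(M,d['at'])).round())
print(T())
E
```

```text
scene lid 0.87 [ 0.375  -0.0807  0.0038] [267. 202.]
scene lid 0.82 [ 0.5192 -0.2859  0.0021] [221. 268.]
scene lid_chute 0.96 [ 0.317  -0.3193  0.0362] [183. 212.]
scene lid_chute 0.85 [ 0.3853 -0.0977  0.041 ] [262. 199.]
scene bowl_rim 0.57 [0.5803 0.2031 0.1649] [389. 184.]
scene slot 0.75 [0.5634 0.1278 0.1667] [362. 189.]
scene dial_grip 0.68 [0.5489 0.0783 0.1727] [343. 191.]
scene dial_grip 0.57 [0.5451 0.0748 0.2006] [342. 184.]
scene dial_knob 0.61 [0.5483 0.0802 0.1715] [344. 191.]
scene dial_knob 0.43 [0.5655 0.1453 0.001 ] [362. 221.]
scene processor 0.73 [0.5649 0.1458 0.0017] [363. 220.]
side lid 0.88 [ 0.5194 -0.2865 -0.0033] [370. 194.]
side lid 0.72 [ 0.374  -0.0805 -0.0002] [391. 234.]
side lid_chute 0.88 [ 0.3056 -0.3261  0.0422] [435. 190.]
side lid_chute 0.67 [ 0.38   -0.0961  0.0414] [392. 220.]
side bowl_rim 0.8 [0.5826 0.2063 0.1627] [279. 221.]
side slot 0.77 [0.5616 0.1256 0.1732] [301. 204.]
side dial_grip 0.53 [0.5446 0.0789 0.1971] [315. 189.]
side dial_knob 0.82 [0.5426 0.0829 0.1704] [315. 199.]
side processor 0.92 [0.5584 0.1476 0.0011] [301. 261.]
wrist lid 0.75 [ 0.7497 -0.102   0.003 ] [410. 241.]
wrist lid 0.68 [ 0.3721 -0.0834  0.0049] [126. 229.]
wrist lid_chute 0.88 [ 0.537  -0.2733  0.0421] [255. 363.]
wrist lid_chute 0.84 [ 0.3845 -0.0978  0.0367] [123. 250.]
wrist slot 0.86 [0.5572 0.1232 0.1693] [203.  23.]
wrist dial_grip 0.57 [0.547  0.0756 0.2002] [175. 109.]
wrist dial_knob 0.62 [0.5487 0.078  0.1725] [197. 103.]
wrist dial_knob 0.41 [ 0.5672  0.1441 -0.0013] [265.  37.]
wrist processor 0.61 [0.5679 0.145  0.0022] [265.  35.]
[[ 0.      1.     -0.      0.625 ]
 [-0.     -0.     -1.     -0.    ]
 [-1.      0.      0.      0.2313]
 [ 0.      0.      0.      1.    ]]
```

View pics/scene0.png

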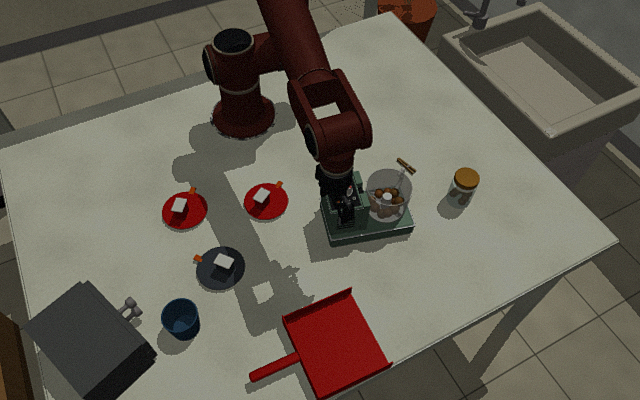

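View pics/side0.png

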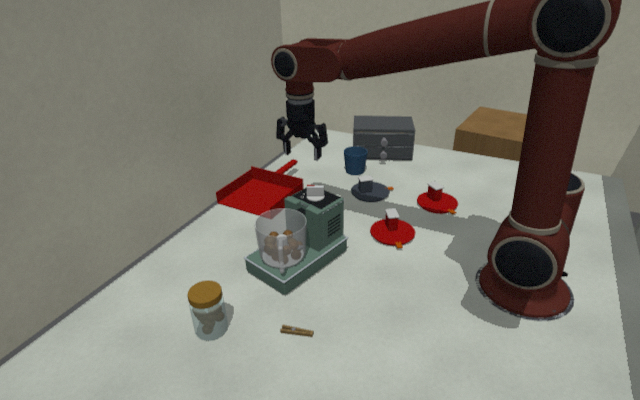

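The grey lid with its tab at (198,259) is at scene (221,268). The red look-alikes are at (267,202) and (184,210). By the description the dark grey one is the lid, so I move closer to check it.

Request:
arm_command([
  [[0, -0.0175, 0.032, 0, 0, 0, 0.085], [0, -0.0175, 0.032, 0, 0, 0, 0.085], [0, -0.0175, 0.032, 0, 0, 0, 0.085], [0, -0.0175, 0.032, 0, 0, 0, 0.085], [0, -0.0175, 0.032, 0, 0, 0, 0.085], [0, -0.0175, 0.032, 0, 0, 0, 0.085], [0, 0, 0, 0, 0, 0, 0.085], [0, 0, 0, 0, 0, 0, 0.085]],
])

```text
t: 1.87
tool_pos: [0.5167, -0.1985, 0.2313]
tool_rot: [1.206, 1.209, -1.205]
contact_force: [0.3, 0.0, 0.7]
opening: 0.085
```

```bash
python3 - <<'E'
from h import *
np.set_printoptions(precision=4,suppress=True)
print(T()); print(calibration('wrist')['hand_eye'])
im,M=snap('wrist','w1')
c=calibration('wrist')
def ray(u,v,z):
    d=M[:3,:3]@np.array([(u-c['cx'])/c['fx'],(v-c['cy'])/c['fy'],1]); o=M[:3,3]; return o+d*(z-o[2])/d[2]
for th in ['lid','lid_chute']:
    for d in mark_of('wrist',th)[:3]:
        p=W(M,d['at']); print(th,round(d['conf'],2),p,proj('wrist',M,p).round())
hsv=cv2.cvtColor(im,cv2.COLOR_RGB2HSV)
m=((hsv[...,0]>8)&(hsv[...,0]<22)&(hsv[...,1]>150)&(hsv[...,2]>80)).astype(np.uint8)
n,l,s,ce=cv2.connectedComponentsWithStats(m)
for i in range(1,n):
    if s[i,4]>25: print('orange',s[i],ce[i],ray(*ce[i],0.012))
m=((hsv[...,1]<60)&(hsv[...,2]>150)).astype(np.uint8)
E
```

```text
[[ 0.0022  1.      0.0046  0.5167]
 [-0.0007  0.0046 -1.     -0.1985]
 [-1.      0.0022  0.0007  0.2313]
 [ 0.      0.      0.      1.    ]]
[[-0.0009 -0.3219  0.9468 -0.1427]
 [ 1.     -0.0003  0.0009 -0.0004]
 [-0.      0.9468  0.3219 -0.0824]
 [ 0.      0.      0.      1.    ]]
lid 0.87 [ 0.2938 -0.3069  0.0011] [152. 244.]
lid 0.82 [ 0.5261 -0.2892 -0.0009] [324. 232.]
lid 0.62 [ 0.3725 -0.0876  0.0008] [189.  69.]
lid_chute 0.92 [ 0.3841 -0.0976  0.0406] [187.  76.]
lid_chute 0.91 [ 0.3113 -0.3244  0.0399] [153. 270.]
lid_chute 0.9 [ 0.5364 -0.2747  0.0404] [333. 235.]
orange [132   0  23  18 220] [143.2045   6.2045] [ 0.3369 -0.0295  0.012 ]
orange [ 87 212  20  20 218] [ 96.4954 220.8028] [ 0.2343 -0.2689  0.012 ]
orange [269 260  18  15 141] [277.0993 266.8582] [ 0.4631 -0.3358  0.012 ]
```

View pics/w1.png

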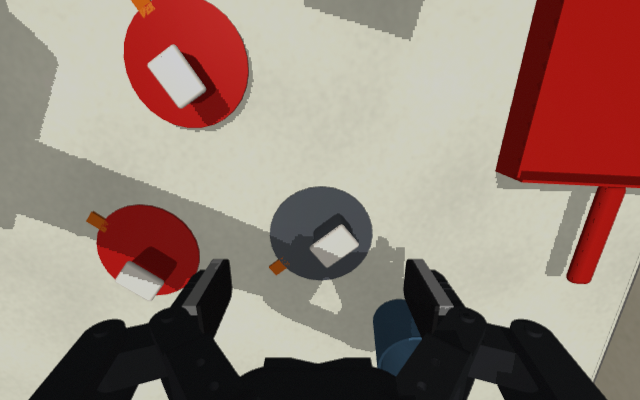

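Picture 3 shows the dark grey lid at (322,232), with its tab at (277,267) and pusher at (335,245). The red ones are at (187,62) and (148,250). I'm choosing the grey one and refining its pose.

```bash
cat >> h.py <<'E'
def ray(n,M,u,v,z):
    c=calibration(n); d=M[:3,:3]@np.array([(u-c['cx'])/c['fx'],(v-c['cy'])/c['fy'],1]); o=M[:3,3]; return o+d*(z-o[2])/d[2]
E
python3 - <<'E'
from h import *
np.set_printoptions(precision=4,suppress=True)
im,M=snap('wrist','w2')
hsv=cv2.cvtColor(im,cv2.COLOR_RGB2HSV)
roi=np.zeros((400,640),np.uint8); roi[222:270,308:362]=1
w=((hsv[...,1]<60)&(hsv[...,2]>140)&(roi>0)).astype(np.uint8)
n,l,s,ce=cv2.connectedComponentsWithStats(w); i=1+s[1:,4].argmax(); print(s[i],ce[i])
cs,_=cv2.findContours((l==i).astype(np.uint8),cv2.RETR_EXTERNAL,cv2.CHAIN_APPROX_NONE)
P=np.array([ray('wrist',M,*p[0],0.067)[:2] for p in cs[0]])
r=cv2.minAreaRect((P*1000).astype(np.float32)); print('pusher rect mm',r)
t=ray('wrist',M,277.1,266.9,0.012)[:2]; c=np.array(r[0])/1000
d=(c-t)/np.linalg.norm(c-t); print('tab',t,'dist',np.linalg.norm(c-t),'yaw deg',np.degrees(np.arctan2(-d[0],d[1])),'lid origin',c-0.018*d)
for cam in ['wrist','scene','side']:
    if cam!='wrist': _,M=snap(cam,cam+'1')
    for d in mark_of(cam,'pot')[:1]: print(cam,'pot',W(M,d['at']),d['conf'])
for cam in ['scene','side']:
    M=c2w(cam)
    for th in ['bowl_rim','slot','dial_grip','dial_knob','lid_chute','jar','peg']:
        for d in mark_of(cam,th)[:2]: print(cam,th,W(M,d['at']),round(d['conf'],2))
E
```

```text
[ 311  226   47   42 1055] [333.2104 246.7308]
pusher rect mm ((535.634765625, -275.3744812011719), (46.289302825927734, 33.43130111694336), 38.783966064453125)
tab [ 0.4646 -0.3342] dist 0.092259676405115 yaw deg -50.355581816935185 lid origin [ 0.5218 -0.2869]
wrist pot [ 0.6379 -0.4302  0.0032] 0.57
scene pot [ 0.6352 -0.4319 -0.0024] 0.92
side pot [ 0.6344 -0.4281 -0.0026] 0.67
scene bowl_rim [0.5795 0.2047 0.1642] 0.71
scene slot [0.561  0.1265 0.1686] 0.69
scene dial_grip [0.5452 0.0762 0.204 ] 0.64
scene dial_knob [0.5456 0.0776 0.17  ] 0.71
scene lid_chute [ 0.3857 -0.0976  0.0425] 0.92
scene lid_chute [ 0.5406 -0.273   0.0398] 0.89
scene jar [ 0.6315  0.4495 -0.0025] 0.97
scene peg [0.4467 0.3778 0.0003] 0.56
scene peg [ 0.6322  0.4484 -0.0021] 0.16
side bowl_rim [0.583  0.2027 0.1612] 0.62
side slot [0.5573 0.1261 0.1723] 0.91
side dial_grip [0.5479 0.0781 0.1987] 0.67
side dial_knob [0.5432 0.0812 0.1688] 0.48
side lid_chute [ 0.3065 -0.3228  0.0437] 0.61
side lid_chute [ 0.5361 -0.2742  0.0348] 0.6
side jar [0.6233 0.4464 0.0035] 0.64
side peg [0.443  0.379  0.0008] 0.81
```

Request:
arm_command([
  [[0, 0.0063, 0.0257, 0, 0, 0, 0.085], [0, 0.0063, 0.0257, 0, 0, 0, 0.085], [0, 0.0063, 0.0257, 0, 0, 0, 0.085], [0.01, 0, 0, 6.4, 0, 0, 0.085], [0.01, 0, 0, 6.4, 0, 0, 0.085], [0.01, 0, 0, 6.4, 0, 0, 0.085], [0.01, 0, 0, 6.4, 0, 0, 0.085], [0.01, 0, 0, 6.4, 0, 0, 0.085], [0.01, 0, 0, 6.4, 0, 0, 0.085], [0.01, 0, 0, 6.4, 0, 0, 0.085], [0.01, 0, 0, 6.4, 0, 0, 0.085], [0, 0, 0, 0, 0, 0, 0.085], [0, 0, 0, 0, 0, 0, 0.085]],
])

```text
t: 4.1
tool_pos: [0.5387, -0.2796, 0.149]
tool_rot: [1.854, 0.613, -1.848]
contact_force: [0.3, -0.8, 0.5]
opening: 0.0852
```

```bash
cat >> h.py <<'E'
def goto(p,yaw):
    """remaining shift (tool axes, m) and turn (deg, tool) to TCP p, tool x down, tool y at yaw deg"""
    y=np.radians(yaw); ty=np.array([np.cos(y),np.sin(y),0]); tx=np.array([0,0,-1.]); Rg=np.stack([tx,ty,np.cross(tx,ty)],1)
    M=T(); Rt=M[:3,:3]; print('TCP',M[:3,3].round(4),'yaw',np.degrees(np.arctan2(Rt[1,1],Rt[0,1])).round(2),'shift',(Rt.T@(np.array(p)-M[:3,3])).round(4),'turn',np.degrees(R.from_matrix(Rt.T@Rg).as_rotvec()).round(2))
E
python3 -c "
from h import *
goto([.5357,-.2752,.022],-50.6)"
```

```text
TCP [ 0.5387 -0.2796  0.149 ] yaw -53.16 shift [ 0.127  -0.0059  0.    ] turn [-2.56 -0.11 -0.26]
```

Request:
arm_command([
  [[0.012, -0.006, 0, -2.5, 0, -0.2, 0.085], [0.03, 0, 0, 0, 0, 0, 0.085], [0.03, 0, 0, 0, 0, 0, 0.085], [0.02, 0, 0, 0, 0, 0, 0.085], [0.01, 0, 0, 0, 0, 0, 0.085], [0, 0, 0, 0, 0, 0, 0.085], [0, 0, 0, 0, 0, 0, 0.085]],
])

```text
t: 4.68
tool_pos: [0.5405, -0.2781, 0.0521]
tool_rot: [1.818, 0.655, -1.798]
contact_force: [0.3, -0.2, 0.3]
opening: 0.0849
```

```bash
python3 -c "
from h import *
goto([.5357,-.2752,.022],-50.6)"
```

```text
TCP [ 0.5405 -0.2781  0.0521] yaw -49.55 shift [ 0.03   -0.0057  0.0019] turn [ 1.05 -0.32 -0.81]
```

Request:
arm_command([
  [[0.01, -0.0057, 0.002, -1.0, -0.3, -0.8, 0.085], [0.012, 0, 0, 0, 0, 0, 0.085], [0.006, 0, 0, 0, 0, 0, 0.085], [0, 0, 0, 0, 0, 0, 0.085], [0, 0, 0, 0, 0, 0, 0.085]],
])

```text
t: 5.1
tool_pos: [0.5382, -0.277, 0.0269]
tool_rot: [1.8, 0.678, -1.792]
contact_force: [-0.3, -0.3, 0.7]
opening: 0.0853
```

```bash
python3 -c "
from h import *
goto([.5357,-.2752,.022],-50.6)"
```

```text
TCP [ 0.5382 -0.277   0.0269] yaw -48.32 shift [ 0.0049 -0.003   0.0006] turn [ 2.28 -0.11 -0.42]
```

Request:
arm_command([
  [[0.005, -0.003, 0.0006, 2.3, -0.1, -0.4, 0.085], [0, 0, 0, 0, 0, 0, 0.085], [0, 0, 0, 0, 0, 0, 0.02], [0, 0, 0, 0, 0, 0, 0.02], [0, 0, 0, 0, 0, 0, 0.02], [0, 0, 0, 0, 0, 0, 0.02], [0, 0, 0, 0, 0, 0, 0.02], [0, 0, 0, 0, 0, 0, 0.02], [0, 0, 0, 0, 0, 0, 0.02], [0, 0, 0, 0, 0, 0, 0.02], [0, 0, 0, 0, 0, 0, 0.02], [0, 0, 0, 0, 0, 0, 0.02]],
], squeeze=60)

```text
t: 6.1
tool_pos: [0.5376, -0.2764, 0.0246]
tool_rot: [1.824, 0.65, -1.818]
contact_force: [0.3, 0.2, 0.3]
opening: 0.0321
```

```bash
python3 -c "
from h import *
goto([.5357,-.2752,.022],-50.6)"
```

```text
TCP [ 0.5376 -0.2764  0.0246] yaw -50.49 shift [ 0.0025 -0.0021  0.0007] turn [ 0.11 -0.09 -0.28]
```

Request:
arm_command([
  [[-0.005, 0, 0, 0, 0, 0, 0.02], [-0.02, 0, 0, 0, 0, 0, 0.02], [-0.04, 0, 0, 0, 0, 0, 0.02], [-0.04, 0, 0, 0, 0, 0, 0.02], [-0.04, 0, 0, 0, 0, 0, 0.02], [-0.04, 0, 0, 0, 0, 0, 0.02], [-0.04, 0, 0, -6, 0, 0, 0.02], [-0.04, 0, 0, -6, 0, 0, 0.02], [-0.04, 0, 0, -6, 0, 0, 0.02], [-0.04, 0, 0, -6, 0, 0, 0.02], [-0.03, 0, 0, -6, 0, 0, 0.02], [-0.02, 0, 0, -6, 0, 0, 0.02], [0, 0, 0, 0, 0, 0, 0.02], [0, 0, 0, 0, 0, 0, 0.02]],
])

```text
t: 7.27
tool_pos: [0.5319, -0.2727, 0.4332]
tool_rot: [1.372, 1.106, -1.378]
contact_force: [1.6, 0.9, -2.6]
opening: 0.032
```

```bash
python3 -c "
from h import *
goto([.546,.071,.42],-14.5)"
```

```text
TCP [ 0.5319 -0.2727  0.4332] yaw -12.88 shift [ 0.0153 -0.0627 -0.3381] turn [ 1.62 -0.23  0.59]
```

Request:
arm_command([
  [[0.0015, -0.0075, -0.0375, 1.0, -0.2, 0.5, 0.02], [0.0015, -0.0075, -0.0375, 0, 0, 0, 0.02], [0.0015, -0.0075, -0.0375, 0, 0, 0, 0.02], [0.0015, -0.0075, -0.0375, 0, 0, 0, 0.02], [0.0015, -0.0075, -0.0375, 0, 0, 0, 0.02], [0.0015, -0.0075, -0.0375, 0, 0, 0, 0.02], [0.0015, -0.0075, -0.0375, 0, 0, 0, 0.02], [0.0015, -0.0075, -0.0375, 0, 0, 0, 0.02], [0, -0.003, -0.03, 0, 0, 0, 0.02], [0, 0, 0, 0, 0, 0, 0.02], [0, 0, 0, 0, 0, 0, 0.02], [0, 0, 0, 0, 0, 0, 0.02]],
])

```text
t: 8.27
tool_pos: [0.5455, 0.0772, 0.3844]
tool_rot: [1.389, 1.104, -1.451]
contact_force: [-0.3, -0.8, -2.1]
opening: 0.0322
```

```bash
python3 - <<'E'
from h import *
np.set_printoptions(precision=4,suppress=True)
goto([.546,.071,.42],-14.5)
im,M=snap('wrist','w3')
for k in range(3):
  if k: get_image('wrist')
  for th in ['bowl_rim','slot','dial_grip','dial_knob','lid_chute','lid']:
    for d in mark_of('wrist',th)[:1]: p=W(M,d['at']); print(th,p,round(d['conf'],2),proj('wrist',M,p).round())
E
```

```text
TCP [0.5455 0.0772 0.3844] yaw -15.98 shift [-0.0357  0.0004  0.006 ] turn [-1.47  0.26  2.92]
bowl_rim [0.5803 0.2021 0.1628] 0.87 [327.  49.]
slot [0.5598 0.1255 0.1713] 0.68 [327. 125.]
dial_grip [0.5472 0.0761 0.1977] 0.66 [328. 174.]
dial_knob [0.543  0.0753 0.1763] 0.78 [325. 171.]
lid_chute [0.5469 0.0781 0.3987] 0.86 [319. 273.]
lid [0.5427 0.0598 0.3571] 0.58 [323. 262.]
bowl_rim [0.5774 0.204  0.1588] 0.74 [324.  48.]
slot [0.557  0.1245 0.1693] 0.94 [325. 126.]
dial_grip [0.5455 0.0804 0.1963] 0.71 [325. 171.]
dial_knob [0.5468 0.0788 0.1699] 0.63 [327. 166.]
lid_chute [0.5481 0.0777 0.3996] 0.66 [321. 274.]
lid [0.5401 0.0588 0.3612] 0.8 [319. 268.]
bowl_rim [0.5788 0.1976 0.1592] 0.72 [327.  54.]
slot [0.5578 0.1282 0.1703] 0.96 [325. 123.]
dial_grip [0.5444 0.0798 0.1973] 0.62 [324. 172.]
dial_knob [0.5466 0.0764 0.1742] 0.68 [327. 169.]
lid_chute [0.5473 0.0799 0.4029] 0.87 [318. 275.]
lid [0.5391 0.0602 0.3604] 0.73 [317. 266.]
```

View pics/w3.png

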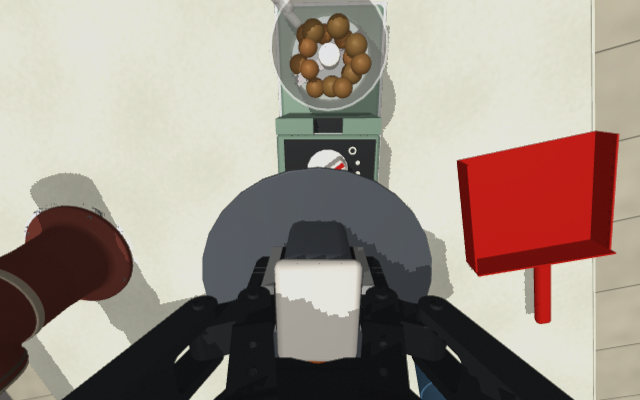

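```bash
cat > fit.py <<'E'
from h import *
np.set_printoptions(precision=4,suppress=True)
obs=dict(bowl_rim=[(.580,.204),(.583,.2045),(.5788,.2012)],slot=[(.5622,.127),(.5595,.126),(.5582,.1261)],dial=[(.5452,.0766),(.5455,.0785),(.5457,.0787)])
loc=dict(bowl_rim=0,slot=-.081,dial=-.130)
A=[];B=[]
for k in obs:
    for o in obs[k]:
        A.append([0,loc[k]]);B.append(o)
A=np.array(A);B=np.array(B)
H=(A-A.mean(0)).T@(B-B.mean(0)); yaw=np.arctan2(H[0,1]-H[1,0],H[0,0]+H[1,1])
Rm=np.array([[np.cos(yaw),-np.sin(yaw)],[np.sin(yaw),np.cos(yaw)]]); c=B.mean(0)-Rm@A.mean(0)
print('bowl',c,'yaw',np.degrees(yaw)); print((B-(A@Rm.T+c))*1000)
E
python3 - <<'E'
from fit import *
im=cv2.imread('pics/w3.png'); n='wrist'; M=c2w(n); S=4; x0,y0=250,0
big=cv2.resize(im[0:200,250:400],None,fx=S,fy=S,interpolation=cv2.INTER_CUBIC)
def poly(L,z,col,closed=True):
    P=[proj(n,M,np.r_[Rm@np.array(l)+c,z]) for l in L]
    cv2.polylines(big,[np.int32([((p[0]-x0+.5)*S,(p[1]-y0+.5)*S) for p in P])],closed,col,1)
t=np.linspace(0,2*np.pi,90)
for r in (.065,.062): poly([(r*np.cos(a),r*np.sin(a)) for a in t],.160,(255,255,0))
poly([(-.017,-.072),(.017,-.072),(.017,-.090),(-.017,-.090)],.172,(0,255,255))
poly([(-.06,-.072),(.06,-.072),(.06,-.178),(-.06,-.178)],.172,(255,0,255))
cv2.imwrite('pics/ov.png',big[:,:])
E
```

```text
bowl [0.5809 0.2036] yaw -15.600337186543955
[[-0.9255  0.4132]
 [ 2.0745  0.9132]
 [-2.1255 -2.3868]
 [ 3.0574  1.4293]
 [ 0.3574  0.4293]
 [-0.9426  0.5293]
 [-0.7652 -1.7758]
 [-0.4652  0.1242]
 [-0.2652  0.3242]]
```

View pics/ov.png

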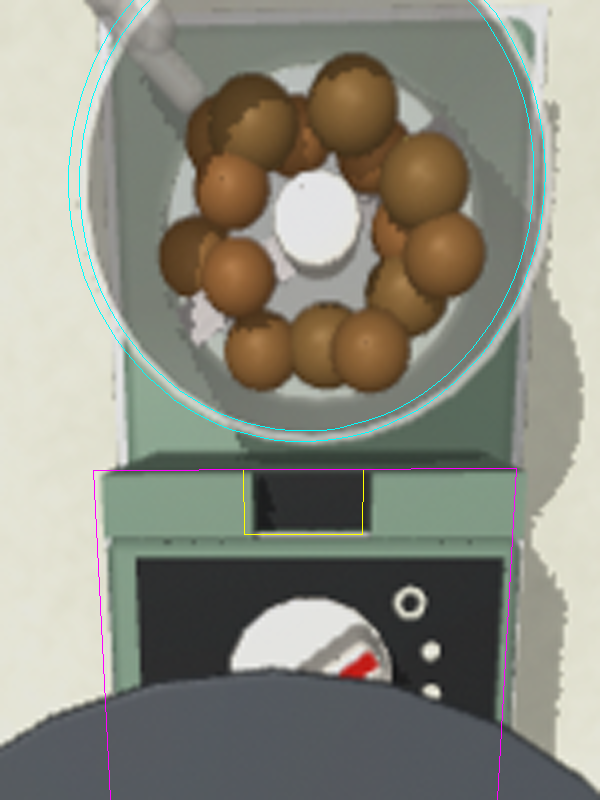

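Picture 4 (w3) shows the held lid, the bowl rim centred near (329,54) and the slot at (328,125). Picture 5, the overlay, is about 2 mm off to the left with a 2% scale error, so the arm was probably still settling. I'll measure again.

```bash
python3 - <<'E'
from fit import *
n='wrist'
goto([.546,.071,.42],-14.5)
im,M=snap(n,'w4'); goto([.546,.071,.42],-14.5)
im=im[...,::-1]; S=4; x0,y0=250,0
print(np.abs(im.astype(int)-cv2.imread('pics/w3.png')).mean())
# precise pose from picture: optimise pose so dark slot and rim corners match
from scipy.optimize import least_squares
px={(-.017,-.072,.172):(254,472),(.017,-.072,.172):(371,470),(-.06,-.072,.172):(103,474),(.06,-.072,.172):(520,470),(.017,-.090,.172):(371,532),(-.017,-.090,.172):(254,534)}
L=np.array(list(px)); U=np.array([(a/S+x0-.5,b/S+y0-.5) for a,b in px.values()])
Rim=(317.5/S+x0-.5, 440/S-.5)  # centre column of rim, bottom row
def X(q,l):
    y=q[2]; return np.array([q[0]+np.cos(y)*l[0]-np.sin(y)*l[1],q[1]+np.sin(y)*l[0]+np.cos(y)*l[1],l[2]+q[3]])
def f(q): return np.r_[np.concatenate([proj(n,M,X(q,l))-u for l,u in zip(L,U)]), 3*(proj(n,M,X(q,(-.065,0,.16)))[0]-(88/S+x0)), 3*(proj(n,M,X(q,(.065,0,.16)))[0]-(547/S+x0)), 3*(proj(n,M,X(q,(0,-.065,.16)))[1]-(440/S)), q[3]*W_]
for W_ in (1e4,0):
    r=least_squares(f,[.581,.2036,-.27,0]); print(W_,r.x,np.degrees(r.x[2]),r.fun.round(1))
E
```

```text
bowl [0.5809 0.2036] yaw -15.600337186543955
[[-0.9255  0.4132]
 [ 2.0745  0.9132]
 [-2.1255 -2.3868]
 [ 3.0574  1.4293]
 [ 0.3574  0.4293]
 [-0.9426  0.5293]
 [-0.7652 -1.7758]
 [-0.4652  0.1242]
 [-0.2652  0.3242]]
TCP [0.5462 0.077  0.387 ] yaw -15.94 shift [-0.033  -0.0001  0.0059] turn [-1.43  0.18  2.7 ]
TCP [0.5462 0.077  0.387 ] yaw -15.94 shift [-0.033  -0.0001  0.0059] turn [-1.43  0.19  2.71]
3.4085390625
10000.0 [ 0.5841  0.2023 -0.2816 -0.0001] -16.136142702348142 [-0.3 -0.4  0.5  0.3 -0.1 -1.2  1.5  0.5 -0.   0.9 -0.3  0.2 -6.5  5.9
  0.7 -0.7]
0 [ 0.5839  0.2019 -0.2812 -0.0119] -16.113549481327077 [ 0.3 -0.6  0.1  0.   1.6 -1.4 -0.1  0.3 -0.4  0.2  0.3 -0.5 -0.6  0.
  0.7 -0. ]
```

```bash
cat > fit2.py <<'E'
from h import *
from scipy.optimize import least_squares
n='wrist'; S=4; x0,y0=250,0
M3=np.eye(4); M3[:3,:3]=R.from_rotvec([1.389,1.104,-1.451]).as_matrix(); M3[:3,3]=[.5455,.0772,.3844]; M3=M3@calibration(n)['hand_eye']
px={(-.017,-.072,.172):(254,472),(.017,-.072,.172):(371,470),(-.06,-.072,.172):(103,474),(.06,-.072,.172):(520,470),(.017,-.090,.172):(371,532),(-.017,-.090,.172):(254,534)}
L=np.array(list(px)); U=np.array([(a/S+x0-.5,b/S+y0-.5) for a,b in px.values()])
def X(q,l):
    y=q[2]; return np.array([q[0]+np.cos(y)*l[0]-np.sin(y)*l[1],q[1]+np.sin(y)*l[0]+np.cos(y)*l[1],l[2]])
def f(q): return np.r_[np.concatenate([proj(n,M3,X(q,l))-u for l,u in zip(L,U)]), proj(n,M3,X(q,(-.065,0,.16)))[0]-(88/S+x0), proj(n,M3,X(q,(.065,0,.16)))[0]-(547/S+x0), proj(n,M3,X(q,(0,-.065,.16)))[1]-(440/S)]
r=least_squares(f,[.581,.2036,-.27]); q=r.x; print(q,np.degrees(q[2]),r.fun.round(1))
E
python3 - <<'E'
from fit2 import *
M=c2w(n); im=cv2.imread('pics/w4.png')
big=cv2.resize(im[0:180,250:400],None,fx=S,fy=S,interpolation=cv2.INTER_CUBIC)
def poly(P,col):
    P=[proj(n,M,X(q,l)) for l in P]; cv2.polylines(big,[np.int32([((p[0]-x0+.5)*S,(p[1]-y0+.5)*S) for p in P])],True,col,1)
t=np.linspace(0,2*np.pi,90)
for rr in (.065,.062): poly([(rr*np.cos(a),rr*np.sin(a),.16) for a in t],(255,255,0))
poly([(-.017,-.072,.172),(.017,-.072,.172),(.017,-.090,.172),(-.017,-.090,.172)],(0,255,255))
poly([(-.06,-.072,.172),(.06,-.072,.172),(.06,-.178,.172),(-.06,-.178,.172)],(255,0,255))
cv2.imwrite('pics/ov2.png',big[:590])
E
```

```text
[ 0.58203355  0.2029106  -0.27524504] -15.770378997479378 [-0.5 -0.3  0.5  0.1 -0.6 -0.8  1.9  0.1  0.1  0.9 -0.4  0.4 -3.1  2.
  0.1]
```

View pics/ov2.png

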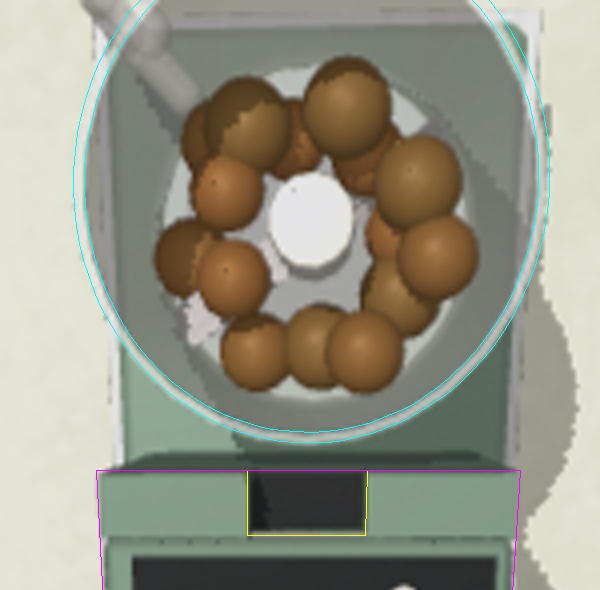

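```bash
python3 - <<'E'
from fit2 import *
np.set_printoptions(precision=4,suppress=True)
im=get_image('wrist'); goto([.546,.071,.42],-14.5)
m=cut_out('wrist','lid'); m=max(m,key=lambda d:d['mask'][180:250].sum()); print(m['conf'],m['mask'].sum())
mk=m['mask']; c=calibration(n); HE=c['hand_eye']
pts=[]
for u in range(215,425,5):
    v=np.flatnonzero(mk[150:280,u]);
    if len(v): pts.append((u,v[0]+150-.5))
for v in range(185,250,5):
    uu=np.flatnonzero(mk[v,150:480])+150
    if len(uu): pts+= [(uu[0]-.5,v),(uu[-1]+.5,v)]
def tool(u,v,xt):
    d=HE[:3,:3]@np.array([(u-c['cx'])/c['fx'],(v-c['cy'])/c['fy'],1]); o=HE[:3,3]; return (o+d*(xt-o[0])/d[0])[1:]
for h in (.014,.010):
    P=np.array([tool(u,v,.0246-h) for u,v in pts])
    g=least_squares(lambda a:np.hypot(P[:,0]-a[0],P[:,1]-a[1])-a[2],[0,.018,.067],loss='soft_l1',f_scale=.001); print(h,'circle y,z,r',g.x,np.abs(g.fun).mean())
hsv=cv2.cvtColor(im,cv2.COLOR_RGB2HSV); w=(hsv[...,1]<70)&(hsv[...,2]>110)
for v in (270,285,300,320): 
    uu=np.flatnonzero(w[v,262:375])+262; print(v,uu[0],uu[-1],tool(uu[0]-.5,v,.0246-.067),tool(uu[-1]+.5,v,.0246-.067))
for u in (290,318,345):
    vv=np.flatnonzero(w[245:300,u])+245; print('front',vv[0],tool(u,vv[0]-.5,.0246-.067))
E
```

```text
[ 0.58203355  0.2029106  -0.27524504] -15.770378997479378 [-0.5 -0.3  0.5  0.1 -0.6 -0.8  1.9  0.1  0.1  0.9 -0.4  0.4 -3.1  2.
  0.1]
TCP [0.5462 0.077  0.387 ] yaw -15.94 shift [-0.033  -0.0001  0.0059] turn [-1.43  0.18  2.7 ]
0.69 28083
0.014 circle y,z,r [-0.0005  0.0181  0.0663] 0.00018659724378540236
0.01 circle y,z,r [-0.0005  0.0207  0.068 ] 0.00019146543748047398
270 274 361 [-0.0167 -0.0202] [ 0.0164 -0.0202]
285 275 360 [-0.0167 -0.0137] [ 0.0163 -0.0136]
300 276 359 [-0.0166 -0.0068] [ 0.0163 -0.0068]
320 277 358 [-0.0166  0.0027] [0.0163 0.0028]
front 260 [-0.0104 -0.0247]
front 260 [ 0.     -0.0247]
front 260 [ 0.0101 -0.0247]
```

Request:
arm_command([
  [[0, 0, -0.03, 0, 0.2, 2.7, 0.02], [0, 0, -0.03, 0, 0, 0, 0.02], [0, 0, -0.03, 0, 0, 0, 0.02], [0.015, 0, -0.03, 0, 0, 0, 0.02], [0.025, 0, -0.03, 0, 0, 0, 0.02], [0.03, 0, 0, 0, 0, 0, 0.02], [0.03, 0, 0, 0, 0, 0, 0.02], [0.01, 0, 0, 0, 0, 0, 0.02], [0, 0, 0, 0, 0, 0, 0.02], [0, 0, 0, 0, 0, 0, 0.02], [0, 0, 0, 0, 0, 0, 0.02]],
])

```text
t: 10.38
tool_pos: [0.5918, 0.2274, 0.2772]
tool_rot: [1.419, 1.057, -1.405]
contact_force: [-0.2, 0.2, -2.3]
opening: 0.032
```

```bash
python3 -c "
from h import *
goto([.5869,.2202,.1746],-15.8)"
```

```text
TCP [0.5918 0.2274 0.2772] yaw -16.11 shift [ 0.1026 -0.0036  0.0086] turn [-0.31 -0.16 -0.51]
```

Request:
arm_command([
  [[0.02, -0.0036, 0.0086, -0.3, -0.2, -0.5, 0.02], [0.025, 0, 0, 0, 0, 0, 0.02], [0.02, 0, 0, 0, 0, 0, 0.02], [0, 0, 0, 0, 0, 0, 0.02], [0, 0, 0, 0, 0, 0, 0.02], [0, 0, 0, 0, 0, 0, 0.02]],
])

```text
t: 10.88
tool_pos: [0.5936, 0.219, 0.2278]
tool_rot: [1.429, 1.052, -1.39]
contact_force: [-0.5, 0.6, -1.9]
opening: 0.0321
```

```bash
python3 -c "
from h import *
goto([.5869,.2202,.1746],-15.8)"
```

```text
TCP [0.5936 0.219  0.2278] yaw -16.02 shift [ 0.0531 -0.008   0.0013] turn [-0.21 -0.63 -1.25]
```

Request:
arm_command([
  [[0.01, -0.008, 0.0013, -0.2, -0.6, -1.3, 0.02], [0.01, 0, 0, 0, 0, 0, 0.02], [0, 0, 0, 0, 0, 0, 0.02], [0, 0, 0, 0, 0, 0, 0.02], [0, 0, 0, 0, 0, 0, 0.02]],
])

```text
t: 11.3
tool_pos: [0.5882, 0.2208, 0.2132]
tool_rot: [1.416, 1.064, -1.402]
contact_force: [0.5, 0.1, -1.9]
opening: 0.0318
```

```bash
python3 -c "
from h import *
goto([.5869,.2202,.1746],-15.8)"
```

```text
TCP [0.5882 0.2208 0.2132] yaw -15.8 shift [ 0.0386 -0.0013  0.0011] turn [-0.   -0.28 -0.35]
```

Request:
arm_command([
  [[0.006, -0.0017, 0.0011, 0, -0.3, -0.4, 0.02], [0.006, -0.0008, 0, 0, 0, -0.2, 0.02], [0.006, -0.0008, 0, 0, 0, -0.2, 0.02], [0, 0, 0, 0, 0, 0, 0.02], [0, 0, 0, 0, 0, 0, 0.02]],
])

```text
t: 11.72
tool_pos: [0.5845, 0.2209, 0.1935]
tool_rot: [1.405, 1.073, -1.416]
contact_force: [-0.5, 0.0, -2.0]
opening: 0.0317
```

```bash
python3 -c "
from h import *
goto([.5869,.2202,.1746],-15.8)
get_image('scene')
snap('side','s2')"; python3 -c "
import cv2
im=cv2.imread('pics/s2.png')[130:300,220:390]; cv2.imwrite('pics/s2c.png',cv2.resize(im,None,fx=3.5,fy=3.5,interpolation=cv2.INTER_CUBIC))"
```

```text
TCP [0.5845 0.2209 0.1935] yaw -15.79 shift [ 0.0188  0.0027 -0.    ] turn [0.01 0.05 0.52]
```

View pics/s2c.png

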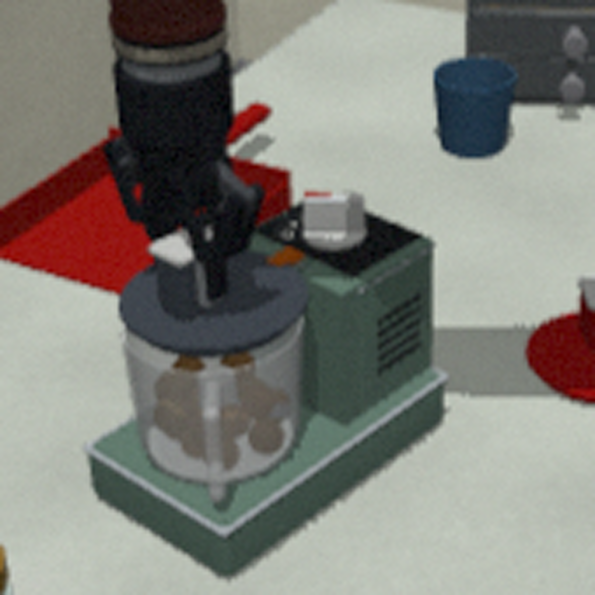

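Picture 7 shows the lid hovering over the bowl, tab above the slot at crop (287,257). I descend in small steps.

Request:
arm_command([
  [[0.002, 0.0027, 0, 0, 0, 0.5, 0.02], [0.003, 0, 0, 0, 0, 0, 0.02], [0.003, 0, 0, 0, 0, 0, 0.02], [0, 0, 0, 0, 0, 0, 0.02], [0, 0, 0, 0, 0, 0, 0.02]],
])

```text
t: 12.23
tool_pos: [0.5878, 0.2201, 0.1856]
tool_rot: [1.41, 1.064, -1.408]
contact_force: [1.0, 0.3, -1.1]
opening: 0.0321
```

```bash
python3 -c "
from h import *
goto([.5869,.2202,.1746],-15.8)"
```

```text
TCP [0.5878 0.2201 0.1856] yaw -15.79 shift [ 0.011  -0.001   0.0001] turn [ 0.01  0.01 -0.11]
```

Request:
arm_command([
  [[0.002, -0.0008, 0, 0, 0, -0.1, 0.02], [0.002, 0, 0, 0, 0, 0, 0.02], [0.002, 0, 0, 0, 0, 0, 0.02], [0, 0, 0, 0, 0, 0, 0.02], [0, 0, 0, 0, 0, 0, 0.02]],
])

```text
t: 12.65
tool_pos: [0.587, 0.2203, 0.1791]
tool_rot: [1.409, 1.066, -1.409]
contact_force: [0.2, -0.7, -1.8]
opening: 0.0323
```

```bash
python3 -c "
from h import *
goto([.5869,.2202,.1746],-15.8)"
```

```text
TCP [0.587  0.2203 0.1791] yaw -15.79 shift [ 0.0045 -0.0001  0.0002] turn [ 0.01 -0.   -0.01]
```

Spigot entering freely; no contact force.

Request:
arm_command([
  [[0.0015, 0, 0, 0, 0, 0, 0.02], [0.0015, 0, 0, 0, 0, 0, 0.02], [0.001, 0, 0, 0, 0, 0, 0.02], [0.001, 0, 0, 0, 0, 0, 0.02], [0, 0, 0, 0, 0, 0, 0.02], [0, 0, 0, 0, 0, 0, 0.02]],
])

```text
t: 13.15
tool_pos: [0.5875, 0.2205, 0.1751]
tool_rot: [1.41, 1.065, -1.408]
contact_force: [-0.6, 0.1, -1.8]
opening: 0.0322
```

```bash
python3 -c "
from h import *
goto([.5869,.2202,.1746],-15.8)"
```

```text
TCP [0.5875 0.2205 0.1751] yaw -15.79 shift [ 0.0005 -0.0005  0.0005] turn [ 0.01 -0.04 -0.08]
```

Request:
arm_command([
  [[0.0015, 0, 0, 0, 0, 0, 0.02], [0.0015, 0, 0, 0, 0, 0, 0.02], [0, 0, 0, 0, 0, 0, 0.02], [0, 0, 0, 0, 0, 0, 0.02]],
])

```text
t: 13.48
tool_pos: [0.5881, 0.2207, 0.1752]
tool_rot: [1.412, 1.064, -1.406]
contact_force: [-0.2, 0.8, -1.8]
opening: 0.0326
```

Request:
arm_command([
  [[0.003, -0.0008, 0, 0, 0, -0.1, 0.02], [0.003, 0, 0, 0, 0, 0, 0.02], [0.003, 0, 0, 0, 0, 0, 0.02]],
])

```text
t: 13.73
tool_pos: [0.5884, 0.221, 0.1746]
tool_rot: [1.412, 1.064, -1.405]
contact_force: [-9.0, -1.8, 12.0]
opening: 0.0325
```

```bash
python3 -c "
from h import *
print(ctrl.get_obs()['contact_force'])
goto([.5869,.2202,.1746],-15.8)"
```

```text
[-8.96900178 -1.82382659 11.95221277]
TCP [0.5884 0.221  0.1746] yaw -15.77 shift [-0.     -0.0012  0.0012] turn [ 0.03 -0.12 -0.24]
```

Request:
arm_command([
  [[0, 0, 0, 0, 0, 0, 0.02], [0, 0, 0, 0, 0, 0, 0.05], [0, 0, 0, 0, 0, 0, 0.06], [0, 0, 0, 0, 0, 0, 0.06], [0, 0, 0, 0, 0, 0, 0.06], [0, 0, 0, 0, 0, 0, 0.06], [-0.01, 0, 0, 0, 0, 0, 0.06], [-0.02, 0, 0, 0, 0, 0, 0.06], [-0.03, 0, 0, 0, 0, 0, 0.06], [-0.04, 0, 0, 0, 0, 0, 0.06], [-0.03, 0, 0, 0, 0, 0, 0.06], [0, 0, 0, 0, 0, 0, 0.06], [0, 0, 0, 0, 0, 0, 0.06]],
])

```text
t: 14.82
tool_pos: [0.5867, 0.2204, 0.3097]
tool_rot: [1.409, 1.066, -1.409]
contact_force: [0.5, -0.4, -0.0]
opening: 0.06
```

```bash
python3 - <<'E'
from h import *
np.set_printoptions(precision=4,suppress=True)
goto([.5869,.2202,.1746],-15.8)
im,M=snap('wrist','w5'); im2,Ms=snap('side','s3')
cv2.imwrite('pics/s3c.png',np.hstack([cv2.resize(im2[160:290,230:350,::-1],(480,520),interpolation=cv2.INTER_CUBIC),cv2.resize(im[...,::-1][100:400,170:470],(300,300))[np.r_[0:300,[299]*220]]]))
for n,m in (('wrist',M),('side',Ms)):
  for th in ['lid','lid_chute','slot']:
    for d in mark_of(n,th)[:3]: print(n,th,W(m,d['at']),round(d['conf'],2))
E
```

```text
TCP [0.5867 0.2204 0.3097] yaw -15.78 shift [0.1351 0.0001 0.0002] turn [ 0.02  0.   -0.04]
wrist lid [0.5843 0.202  0.1527] 0.94
wrist lid [ 0.371  -0.0889  0.0045] 0.66
wrist lid_chute [0.5875 0.2223 0.1907] 0.71
wrist lid_chute [ 0.386  -0.0979  0.0389] 0.55
wrist slot [0.5567 0.1277 0.1734] 0.69
side lid [ 0.3757 -0.0836  0.0006] 0.89
side lid [0.5806 0.2034 0.1458] 0.79
side lid [ 0.2927 -0.3116  0.0002] 0.72
side lid_chute [0.5897 0.2231 0.1867] 0.91
side lid_chute [ 0.3093 -0.3224  0.0435] 0.89
side lid_chute [ 0.3816 -0.0972  0.0432] 0.71
side slot [0.5556 0.1234 0.1744] 0.57
```

View pics/s3c.png

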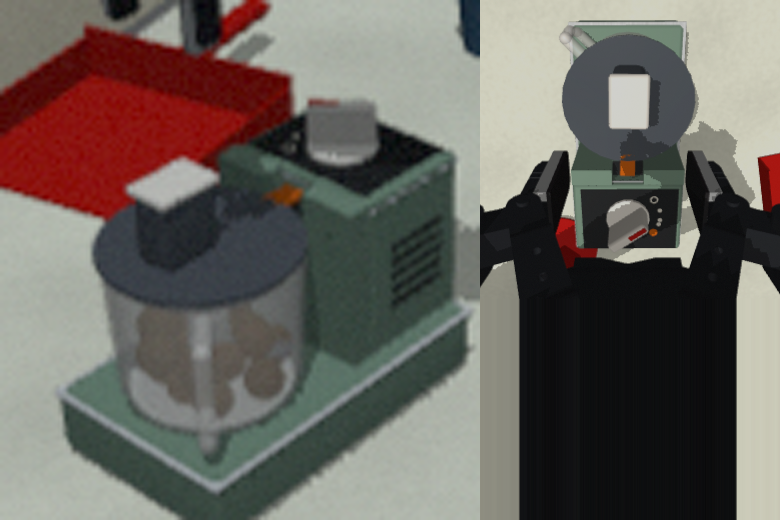

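Picture 8 shows the lid flat on the rim and released, with its tab in the slot. The dial is still at off. I check the q6 relation, then move to the dial.

Request:
arm_command([
  [[0, 0, 0.0296, 0, 0, 0, 0.05], [0, 0, 0.0296, 0, 0, 0, 0.05], [0, 0, 0.0296, 0, 0, 0, 0.05], [0, 0, 0.0296, 0, 0, 0, 0.05], [0, 0, 0.0296, 0, 0, 0, 0.05], [0, 0, 0, 6.3, 0, 0, 0.05], [0, 0, 0, 6.3, 0, 0, 0.05], [0, 0, 0, 6.3, 0, 0, 0.05], [0, 0, 0, 6.3, 0, 0, 0.05], [0, 0, 0, 6.3, 0, 0, 0.05], [0, 0, 0, 6.3, 0, 0, 0.05], [0, 0, 0, 6.3, 0, 0, 0.05], [0, 0, 0, 6.3, 0, 0, 0.05], [0, 0, 0, 0, 0, 0, 0.05], [0, 0, 0, 0, 0, 0, 0.05]],
])

```text
t: 16.47
tool_pos: [0.5388, 0.0706, 0.2923]
tool_rot: [1.99, 0.385, -2.045]
contact_force: [-0.1, 0.2, -0.3]
opening: 0.0499
```

```bash
python3 -c "
from h import *
goto([.5463,.0778,.184],-68.3); print(ctrl.get_obs()['q'],ctrl.get_obs()['wrist_torque'])"
```

```text
TCP [0.5388 0.0706 0.2923] yaw -68.51 shift [ 0.1081 -0.0032 -0.0125] turn [-0.21  1.48  0.41]
[-0.00519727 -0.15360182  1.71122985 -0.00299766  1.61068582  1.19041811] [ 0.02883269 -0.01197149  0.01912378]
```

Request:
arm_command([
  [[0.015, -0.0032, -0.0095, -0.2, 1.5, 0.4, 0.05], [0.02, 0, 0, 0, 0, 0, 0.05], [0.015, 0, 0, 0, 0, 0, 0.05], [0.008, 0, 0, 0, 0, 0, 0.05], [0, 0, 0, 0, 0, 0, 0.05], [0, 0, 0, 0, 0, 0, 0.05]],
])

```text
t: 16.97
tool_pos: [0.5465, 0.0773, 0.2317]
tool_rot: [2.008, 0.399, -2.004]
contact_force: [0.9, -0.0, 0.9]
opening: 0.0501
```

```bash
python3 -c "
from h import *
goto([.5463,.0778,.184],-68.3)"
```

```text
TCP [0.5465 0.0773 0.2317] yaw -67.5 shift [ 0.0477 -0.0006  0.0001] turn [ 0.8  -0.09 -0.01]
```

Request:
arm_command([
  [[0.015, -0.0005, 0, 0.8, 0, 0, 0.05], [0.015, 0, 0, 0, 0, 0, 0.05], [0.008, 0, 0, 0, 0, 0, 0.05], [0.004, 0, 0, 0, 0, 0, 0.05], [0, 0, 0, 0, 0, 0, 0.05], [0, 0, 0, 0, 0, 0, 0.05], [0, 0, 0, 0, 0, 0, 0.05]],
])

```text
t: 17.55
tool_pos: [0.5499, 0.0776, 0.1952]
tool_rot: [2.023, 0.387, -2.0]
contact_force: [0.2, -0.8, 0.2]
opening: 0.05
```

```bash
python3 -c "
from h import *
goto([.5463,.0778,.184],-68.3); print(ctrl.get_obs()['contact_force'])"
```

```text
TCP [0.5499 0.0776 0.1952] yaw -68.13 shift [ 0.0112 -0.0016  0.0034] turn [ 0.17 -0.61 -0.22]
[ 0.24331176 -0.76890445  0.23418323]
```

Request:
arm_command([
  [[0.006, -0.0016, 0.0034, 0.2, -0.6, -0.2, 0.05], [0.005, 0, 0.0008, 0, -0.1, 0, 0.05], [0, 0, 0, 0, 0, 0, 0.05], [0, 0, 0, 0, 0, 0, 0.05]],
])

```text
t: 17.88
tool_pos: [0.5463, 0.0775, 0.1857]
tool_rot: [2.015, 0.384, -2.013]
contact_force: [0.1, 1.0, 0.4]
opening: 0.0505
```

```bash
python3 -c "
from h import *
goto([.5463,.0778,.184],-68.3); print(ctrl.get_obs()['contact_force'])"
```

```text
TCP [0.5463 0.0775 0.1857] yaw -68.33 shift [ 0.0017 -0.0003 -0.0001] turn [-0.03 -0.05 -0.08]
[0.09062675 0.96394979 0.38715561]
```

Request:
arm_command([
  [[0, 0, 0, 0, 0, 0, 0.005], [0, 0, 0, 0, 0, 0, 0.005], [0, 0, 0, 0, 0, 0, 0.005], [0, 0, 0, 0, 0, 0, 0.005], [0, 0, 0, 0, 0, 0, 0.005], [0, 0, 0, 0, 0, 0, 0.005], [0, 0, 0, 0, 0, 0, 0.005], [0, 0, 0, 0, 0, 0, 0.005]],
], squeeze=70)

```text
t: 18.55
tool_pos: [0.5463, 0.0775, 0.1859]
tool_rot: [2.015, 0.384, -2.013]
contact_force: [-0.3, -0.5, -0.1]
opening: 0.0107
```

```bash
python3 -c "
from h import *
goto([.5463,.0778,.184],-68.3); o=ctrl.get_obs(); print(o['contact_force'],o['wrist_torque'])"
```

```text
TCP [0.5463 0.0775 0.1859] yaw -68.31 shift [ 0.0019 -0.0003 -0.0001] turn [-0.01 -0.05 -0.08]
[-0.31175248 -0.49146877 -0.11673363] [-0.00197852  0.00827439  0.01425088]
```

Request:
arm_command([
  [[0, 0, 0, 4, 0, 0, 0.005], [0, 0, 0, 4, 0, 0, 0.005], [0, 0, 0, 4, 0, 0, 0.005], [0, 0, 0, 4, 0, 0, 0.005], [0, 0, 0, 4, 0, 0, 0.005], [0, 0, 0, 4, 0, 0, 0.005]],
])

```text
t: 19.05
tool_pos: [0.5463, 0.0776, 0.1859]
tool_rot: [-2.193, 0.066, 2.19]
contact_force: [-1.0, 0.5, 0.5]
opening: 0.0109
```

```bash
python3 -c "
from h import *
goto([.5463,.0775,.186],-143.8); o=ctrl.get_obs(); print(o['contact_force'],o['wrist_torque'],o['opening'])"
```

```text
TCP [0.5463 0.0776 0.1859] yaw -93.39 shift [-0.0001  0.0001 -0.    ] turn [ 5.041e+01 -9.000e-02 -1.000e-02]
[-1.02926249  0.53323007  0.46931068] [-0.00617812  0.06827968  0.02527133] 0.010917340109775398
```

Request:
arm_command([
  [[0, 0, 0, 4, 0, 0, 0.005], [0, 0, 0, 4, 0, 0, 0.005], [0, 0, 0, 4, 0, 0, 0.005], [0, 0, 0, 4, 0, 0, 0.005], [0, 0, 0, 4, 0, 0, 0.005], [0, 0, 0, 4, 0, 0, 0.005], [0, 0, 0, 4, 0, 0, 0.005], [0, 0, 0, 4, 0, 0, 0.005], [0, 0, 0, 4, 0, 0, 0.005]],
])

```text
t: 19.8
tool_pos: [0.5464, 0.0778, 0.1859]
tool_rot: [-1.804, 0.678, 1.802]
contact_force: [0.7, 0.2, -0.3]
opening: 0.0104
```

```bash
python3 -c "
from h import *
goto([.5463,.0775,.186],-143.8); o=ctrl.get_obs(); print(o['contact_force'],o['wrist_torque'],o['opening'])"
```

```text
TCP [0.5464 0.0778 0.1859] yaw -131.23 shift [-0.0001  0.0003 -0.0002] turn [12.57 -0.08  0.03]
[ 0.74232354  0.23237721 -0.33588728] [ 0.02874441 -0.02399838  0.03419815] 0.01041807698352807
```

Request:
arm_command([
  [[0, 0, 0, 4, 0, 0, 0.005], [0, 0, 0, 4, 0, 0, 0.005], [0, 0, 0, 4, 0, 0, 0.005], [0, 0, 0, 1.2, 0, 0, 0.005], [0, 0, 0, 0, 0, 0, 0.005], [0, 0, 0, 0, 0, 0, 0.005]],
])

```text
t: 20.3
tool_pos: [0.5464, 0.0779, 0.1859]
tool_rot: [-1.645, 0.856, 1.642]
contact_force: [0.1, 0.3, 0.2]
opening: 0.0104
```

```bash
python3 - <<'E'
from h import *
np.set_printoptions(precision=3,suppress=True)
goto([.5463,.0775,.186],-144.3); o=ctrl.get_obs(); print(o['contact_force'],o['wrist_torque'],o['opening'])
ims=[]
for n,s in (('side',(150,290,230,350)),('scene',(130,260,300,430)),('wrist',(0,400,0,640))):
    im,M=snap(n,n+'9'); a,b,c,d=s; ims.append(cv2.resize(im[a:b,c:d,::-1],(260 if n!='wrist' else 480,300),interpolation=cv2.INTER_CUBIC))
    for th in ('lid','jar','pot','peg','dial_grip'):
        for k in mark_of(n,th)[:3]: print(n,th,W(M,k['at']),round(k['conf'],2))
cv2.imwrite('pics/fin.png',cv2.resize(np.hstack(ims),(800,240)))
cv2.imwrite('pics/fin.png',np.vstack([np.hstack([cv2.resize(ims[0],(390,300)),cv2.resize(ims[1],(390,300))]),cv2.resize(ims[2],(780,290))]))
goto([.5463,.0775,.186],-144.3)
E
```

```text
TCP [0.546 0.078 0.186] yaw -145.01 shift [-0.  0. -0.] turn [-0.71 -0.09  0.04]
[0.13  0.284 0.193] [0.013 0.043 0.114] 0.010440321643060425
side lid [ 0.378 -0.083  0.   ] 0.73
side lid [ 0.296 -0.313  0.002] 0.72
side lid [0.559 0.127 0.174] 0.68
side jar [0.624 0.448 0.001] 0.73
side pot [ 0.635 -0.428 -0.001] 0.7
side peg [ 0.443  0.374 -0.003] 0.68
side peg [0.591 0.223 0.185] 0.66
side dial_grip [0.546 0.079 0.196] 0.59
scene lid [ 0.372 -0.082  0.001] 0.74
scene lid [0.581 0.208 0.149] 0.64
scene lid [ 0.296 -0.314 -0.002] 0.62
scene jar [ 0.632  0.45  -0.004] 0.77
scene pot [ 0.636 -0.428  0.   ] 0.94
scene peg [0.45  0.375 0.004] 0.57
scene dial_grip [0.547 0.077 0.2  ] 0.63
wrist lid [0.585 0.203 0.154] 0.93
wrist lid [ 0.375 -0.084  0.001] 0.57
wrist dial_grip [0.547 0.079 0.197] 0.67
TCP [0.546 0.078 0.186] yaw -145.09 shift [-0.  0. -0.] turn [-0.79 -0.08  0.04]
```

View pics/fin.png

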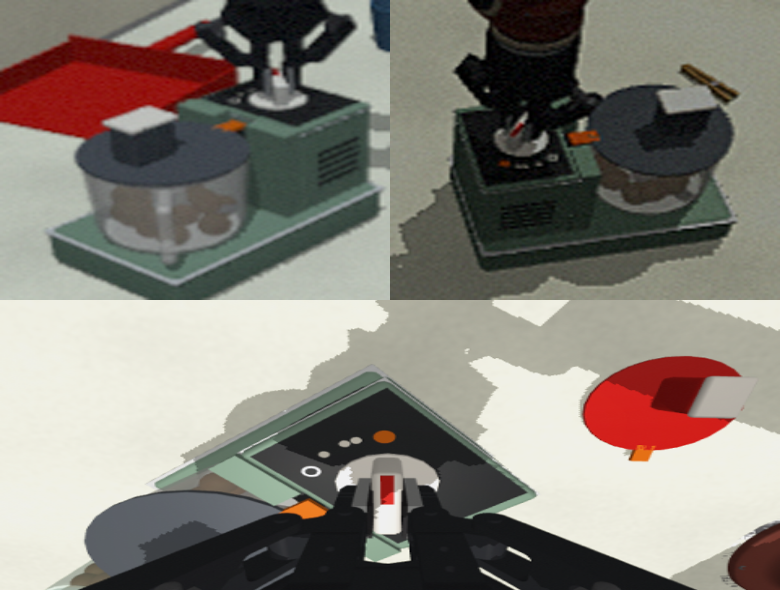

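Picture 9: the pointer lines up with the orange dot (wrist panel, columns 387 and 385), and the lid is flat with its tab in the slot. Handing in.

```bash
python3 -c "
from h import *
finish_job(); goto([.5463,.0775,.186],-144.3)"
```

```text
the job is handed in; nothing more can be done
the job is handed in; nothing more can be done
```

I put the dark grey lid on the bowl with its tab in the slot and let go of it. Then I turned the dial clockwise to pulse and handed the job in at about 21 s, with the gripper still holding the dial there.

**Last checks:**
- **Lid:** the pictures show it flat on the rim with the tab in the slot. The wrist camera put its origin at z ≈ 0.153 m, against 0.150 m expected, and it touched down at the expected height.
- **Dial:** from the gripper's angle it stands at about 1.34 rad, between pulse (1.309) and the end stop (1.40). The pointer lines up with the orange dot, the torque is a steady 0.11 N m, and it did not spring back during the last camera calls.
- **Other things:** the jar, pot, peg and nearer red look-alike were found within a few mm of where they started. I only compared the other red one loosely, and I looked at the dustpan only in the pictures.

**Where checks disagreed:**
- One side-camera lid reading (0.559, 0.127, 0.174) was wrong. It fell on the slot, and the scene and wrist cameras agreed with each other instead.
- My first overlay of the bowl was about 2 mm off because the arm was still settling. I refitted it before placing the lid.

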